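Put the cup in the dust case and slide its door shut

ROBOT

A 6-joint arm with a two-finger parallel gripper is mounted at the origin on a cart in front of the work surface, level with it; the furniture and walls round the work are solid. World frame = base frame: x ahead of the robot, y to its left, z up, the work surface at z = 0. Lengths are in m, angles in rad, forces in N, time in s.
With the tool pointing down it reaches from about 0.3 to 0.825 m from the base axis. Payload 5.4 kg.
Tool frame: the origin (TCP) lies midway between the tips of the shut fingers; the grasp point (between the pads) lies 19 mm behind it; z points along the fingers, y is the line along which they close (so a half turn about z gives the same grasp; the last joint's range is limited). The gripper opens to 92 mm and grips with 3 to 60 N. Pads are 20 mm wide; open, the fingers measure 128 mm over their backs; the gripper's body (75 mm by 189 mm) begins 69 mm behind the grasp point.
Start: joints at [1.056, 0.158, 1.597, -0, 1.386, -0.21], TCP at [0.173, 0.548, 0.215] pointing down, gripper open.
Joint ranges: [-2.91, 2.91], [-0.94, 2.29], [0.18, 2.7], [-1.29, 4.43], [0.17, 2.64], [-3, 3]. Speed limits (rad/s): [2.57, 2.57, 3.14, 3.14, 3.14, 3.14].

INTERFACE

Orientations are given as [roll, pitch, yaw] about the fixed x, y, z axes, in that order (R = Rz(yaw) Ry(pitch) Rx(roll)).
In Python, from rig import bot gives the robot as it stands.
- The arm moves only by the tool jog_arm, never from a script. Its argument "plan" is a list of rows, each a list of 3 entries, a list of its own where there are three numbers: the turn, a rotation vector about the tool's x, y, z in rad, then the shift along the tool's x, y, z in mm, then the finger opening in mm, from 0 to 91.9. A call has 1 to 8 rows; each row shifts and turns the commanded pose from where the row before left it, along the tool's axes as they then stand; what a row does not reach is not made up. A row lasts 1/10 s, in which the tool goes at most 50 mm and 8.59 degrees, less where a joint would pass 70% of its speed; a pose out of reach is approached as far as the arm can. A call with a gripper value outside its range is refused whole. The fingers move at their own pace and stop on an object; "force" is the grip in N (left out, the last holds). Time passes only in rows, so rows that do not move let the fingers close. It gives the time, the measured TCP pose, the force, the opening and the grip force at its end, in the units of the state.
- bot.read_state(): the state, without advancing time (a new reading comes with each control period).
- bot.camera(name): name is "scene" or "top"; returns the picture (384x512x3 uint8, blue, green, red); there is no depth.
- bot.camera_model(name): a dict with "intrinsics" (3x3 intrinsics, pixels), "extrinsics" (4x4, takes a point from camera to world coordinates). Camera axes: x right, y down, z forward; pixel columns grow to the right and rows downward; lengths in m; the calibration is good to about 2 mm. A picture is of the moment at which its call begins. camera_model takes no time and is no camera call.
- bot.hand_in(): hands the job in; it is judged then, once.
The state is a dict: "t": time; "joint_pos": joint angles; "dq": joint speeds; "joint_torque": joint torques, N m; "tool_pos": TCP position; "orientation": TCP orientation; "contact_force": force on the tool from outside, world axes, zero at the start; "moment": the same for the moment, N m; "width": finger opening in m; "grip_force": force on a finger pad.
Only numpy, scipy, OpenCV 4.12 (cv2) and the standard library are available. Lean on these libraries where they do the work, as an engineer would, in place of code of your own. Each camera call takes 0.05 s, during which the arm holds its last target. There are 200 camera calls.

TASK

Stand the bisque cup that is out on the bench upright inside the open left half of the plywood dust case, under the roof and well behind the track, and let go of it. Then gently slide the case's door along its track until it is fully closed against the left side of the frame, without slamming it. Leave the tub, the tape roll and the cup already in the case where they are.

Things in the scene. Friction and masses are not known exactly. Their poses are not given: they have to be found in the camera images.
- dust_case: Fixed plywood case, 444 mm wide (y), 172 mm deep (x), 312 mm high, no partition inside. Origin at bench level under it; x points into the case, y to its left seen from the opening, z up. Floor, roof and sides begin at x = -0.092; inner back at x = 0.073, inner sides at y = -0.210 and 0.210. A fixed panel (x = -0.063 to -0.057) closes the right half (y < 0); the left half is open
- bay_floor (a point): Centre of the left half's floor, on its upper face: case x = 0, y = 0.105, z = 0.012; axes as the case's. The roof's underside is 288 mm above this floor; at the very front (case x = -0.091 to -0.088) an aluminium lip hangs 10 mm below the roof and another stands 5 mm above the floor. The opening faces the robot's right and a little ahead: case yaw 1.8 to 2.2 rad
- case_door (a joint): How far the sliding door is open, m: 0 = closed, left edge against the case's left side; grows to 0.200 as it slides right (case -y) in front of the fixed panel. Wooden frame with clear pane, 214 mm wide, 276 high, 12 thick (case x = -0.084 to -0.072); its left edge is at case y = 0.210 minus the joint value. It stays where left; sliding takes about 3 N
- door_pull (a point): Point on the door's pull: the middle of an upright round steel bar 110 mm long, about 10 mm thick, that stands 35 mm in front of the leaf's face, at the middle of the leaf's width, 150 mm above the bench; a short stalk holds each end. Axes as the case's
- bisque_cup_1: Unglazed pale clay cup, the one out on the bench: 62 mm across, 55 mm high, open at the top, no handle, about 90 g; sides nearly upright from 24 mm up, narrowing to a foot 44 mm across. Origin: centre of its underside, z up
- bisque_cup_0: A similar cup, 68 mm across and 62 mm high, standing already in the right half of the case, behind the fixed panel. Origin: centre of its underside. To be left alone
- slip_tub_0: Round white plastic tub on the bench, 94 mm across, 52 mm high. Origin: centre of its underside. To be left alone
- masking_tape: Roll of masking tape lying on the bench, 100 mm across, 25 mm high. Origin: centre of its underside. To be left alone

How it is judged:
On the way:
1. the cup stands upright and released in the left half of the case while the door is still open (x of bisque_cup_1 in the frame of dust_case between -0.041 and 0.073 m and y of bisque_cup_1 in the frame of dust_case between 0 and 0.21 m and z of bisque_cup_1 in the frame of dust_case below 0.018 m and angle between bisque_cup_1's own z axis and vertical below 0.1 rad and contact force between bisque_cup_1 and the fingers below 0.1 N and value of joint case_door above 0.1 m), for 0.2 s.
At the end, for the whole second after the job is handed in: The door is closed to within 4 mm of the frame, and the cup stands upright (within 0.1 rad), at rest, on the floor of the left half of the case, wholly behind the door (value of joint case_door below 0.004 m and x of bisque_cup_1 in the frame of dust_case between -0.043 and 0.073 m and y of bisque_cup_1 in the frame of dust_case between 0 and 0.21 m and z of bisque_cup_1 in the frame of dust_case below 0.018 m and angle between bisque_cup_1's own z axis and vertical below 0.1 rad and linear speed of bisque_cup_1 below 0.02 m/s); the robot touches nothing.
It fails at once if the door is slammed (closes faster than 0.35 m/s) (velocity of joint case_door below -0.35 m/s).
It fails at once if the tub is moved by more than 30 mm (distance of slip_tub_0 from where it was at the start of the episode above 0.03 m).
It fails at once if the tape roll is moved by more than 30 mm (distance of masking_tape from where it was at the start of the episode above 0.03 m).
It fails at once if the cup already in the case is moved by more than 30 mm (distance of bisque_cup_0 from where it was at the start of the episode above 0.03 m).
It fails at once if the cup already in the case is tipped over (angle between bisque_cup_0's own z axis and vertical above 0.5 rad).
It also fails if it takes over 64 s, if anything falls off the work surface, if the arm or the gripper's body presses on something with over 40 N, if the wrist force passes 120 N, or if a joint passes its speed limit or range.

## Working session

There is one attempt and no reset: what is moved stays moved. The work goes in short steps, Python scripts to look and compute and a tool call to move; the robot and the scene stay as the last step left them, time stands still between calls to the robot, and variables do not carry over. Pictures are saved under pics/ and viewed, at most 13 in all, crops included, and the job is handed in when it is done.

Besides the shell and the picture viewer there is one more tool, called as a command line: name --argument value ..., lists and objects as JSON in quotes. jog_arm: Moves the arm, as the interface text tells. Its arguments: {"type":"object","properties":{"plan":{"type":"array","items":{"type":"array"}},"force":{"type":"number"}},"required":["plan"]}

```bash
mkdir -p pics; python3 - <<'E'
from rig import bot
import cv2
for n in("scene","top"):
    cv2.imwrite(f"pics/{n}0.png",bot.camera(n)); m=bot.camera_model(n); print(m["intrinsics"],m["extrinsics"])
print(bot.read_state())
E
```

```text
[[349.73767238   0.         249.21987363]
 [  0.         349.73767238 190.96694594]
 [  0.           0.           1.        ]] [[-0.8994739   0.32924807 -0.28730195  0.80004762]
 [ 0.43678363  0.69686278 -0.56886055  0.4442803 ]
 [ 0.0129138  -0.637164   -0.77062005  0.77437468]
 [ 0.          0.          0.          1.        ]]
[[498.98808778   0.         264.36457975]
 [  0.         498.98808778 187.38384109]
 [  0.           0.           1.        ]] [[ 0.38583356 -0.72206624  0.57424108 -0.32140616]
 [-0.92256691 -0.30085935  0.24156561 -0.36593241]
 [-0.00166058 -0.62297994 -0.78223605  1.27311553]
 [ 0.          0.          0.          1.        ]]
{'t': 0.1, 'joint_pos': array([ 1.05588334e+00,  1.59023208e-01,  1.59809388e+00,  5.84164359e-06,
        1.38621093e+00, -2.10042685e-01]), 'dq': array([-0.00099941, -0.00031302, -0.00240204, -0.00016768, -0.00063969,
       -0.00079206]), 'joint_torque': array([-3.17010536e-04, -3.86506820e+01, -3.22958314e+01,  7.02927215e-02,
        3.40077665e-02, -2.16923149e-05]), 'tool_pos': array([0.17229838, 0.54798307, 0.21370272]), 'orientation': array([-3.13989663e+00, -3.67440691e-04,  2.83672097e+00]), 'contact_force': array([-0.1039856 , -0.26541614,  0.47548645]), 'moment': array([ 0.01301046, -0.02536672,  0.01046517]), 'grip_force': 0.0, 'width': 0.09193176653914333}
```

View pics/scene0.png

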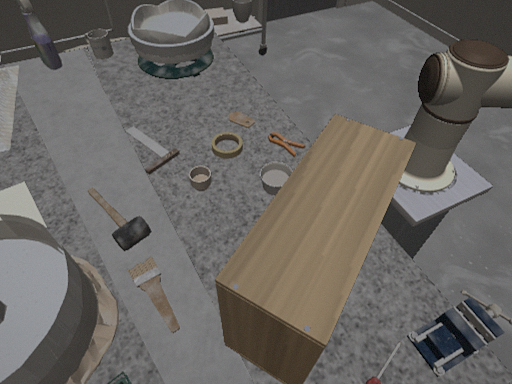

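View pics/top0.png

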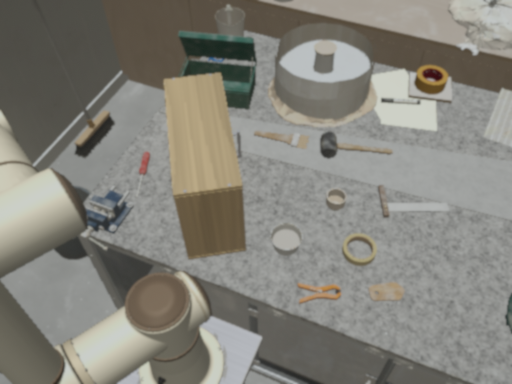

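```bash
cat > h.py <<'E'
from rig import bot
import numpy as np, cv2
M={n:bot.camera_model(n) for n in("scene","top")}
def ray(n,uv):
    K,E=M[n]["intrinsics"],M[n]["extrinsics"]; d=E[:3,:3]@np.linalg.solve(K,[uv[0],uv[1],1]); return E[:3,3],d
def onz(n,uv,z):
    o,d=ray(n,uv); return o+d*(z-o[2])/d[2]
def proj(n,p):
    K,E=M[n]["intrinsics"],M[n]["extrinsics"]; c=K@(E[:3,:3].T@(np.asarray(p)-E[:3,3])); return c[:2]/c[2]
E
python3 - <<'E'
from h import *
np.set_printoptions(precision=4,suppress=True)
for p in [(165,80),(221,73),(240,184),(173,195)]: print("top roof",onz("top",p,.312))
for p in [(335,115),(414,142),(326,328),(218,282)]: print("scene roof",onz("scene",p,.312))
print("cup",onz("top",(336,193),.055),onz("scene",(200,172),.055)); print("tub",onz("top",(287,235),.052),onz("scene",(276,172),.052)); print("tape",onz("top",(360,247),.025),onz("scene",(227,142),.025))
for n in M: print(n,proj(n,[.172,.548,.214]), proj(n,[0,0,0]))
a=cv2.imread("pics/scene0.png")[90:380,130:430]; cv2.imwrite("pics/a.png",cv2.resize(a,None,fx=2,fy=2,interpolation=cv2.INTER_CUBIC))
a=cv2.imread("pics/top0.png")[50:310,130:410]; cv2.imwrite("pics/b.png",cv2.resize(a,None,fx=2.3,fy=2.3,interpolation=cv2.INTER_CUBIC))
E
```

```text
top roof [0.6471 0.3611 0.312 ]
top roof [0.7404 0.2215 0.312 ]
top roof [ 0.3708 -0.0093  0.312 ]
top roof [0.2768 0.127  0.312 ]
scene roof [ 0.3741 -0.0064  0.312 ]
scene roof [0.2816 0.1289 0.312 ]
scene roof [0.6384 0.3534 0.312 ]
scene roof [0.7402 0.234  0.312 ]
cup [ 0.6375 -0.2028  0.055 ] [ 0.626  -0.2071  0.055 ]
tub [ 0.4371 -0.1179  0.052 ] [ 0.4325 -0.119   0.052 ]
tape [ 0.497 -0.324  0.025] [ 0.4966 -0.3182  0.025 ]
scene [630.3778 331.6435] [416.2792 165.17  ]
top [ 20.5851 198.0822] [181.1996 364.728 ]
```

View pics/a.png

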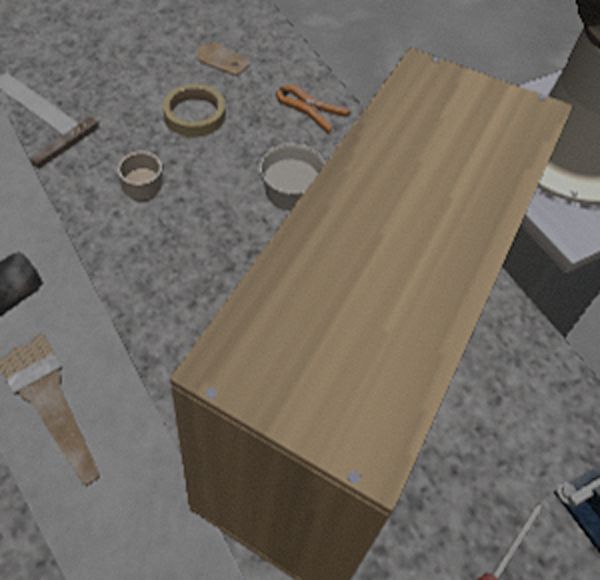

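View pics/b.png

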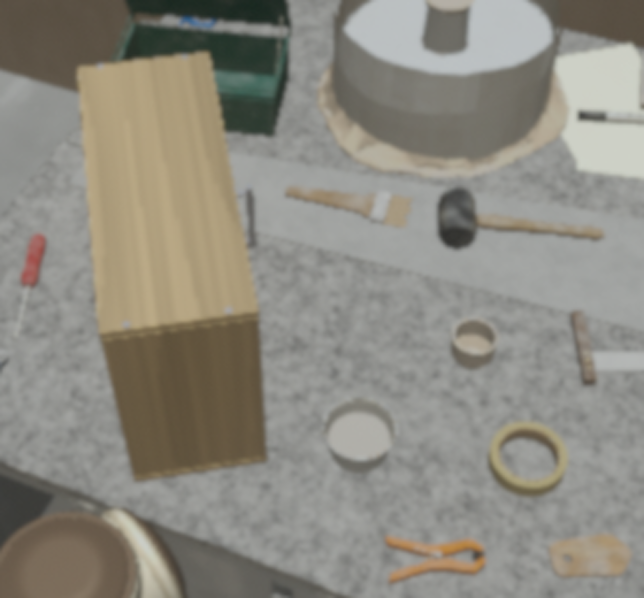

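jog_arm --plan '[[[0,0,0],[0,0,-50],91],[[0,0,0],[0,0,-50],91],[[0,0,0],[0,0,-50],91],[[0,0,0],[0,0,-50],91],[[0,0,0],[0,0,-30],91],[[0,0,0],[0,0,0],91]]'

```text
t: 0.7
tool_pos: [0.1731, 0.5495, 0.4502]
orientation: [3.132, 0.002, 2.837]
contact_force: [0.1, 0.4, 0.3]
width: 0.0909
grip_force: 0.0
```

```bash
cat > log.py <<'E'
from rig import bot
import json
s=bot.read_state()
open("log.txt","a").write(json.dumps([list(map(float,s[k])) for k in("joint_pos","tool_pos","orientation")])+"\n")
print(round(s["t"],2),s["joint_pos"].round(3),s["tool_pos"].round(4),s["orientation"].round(3),s["contact_force"].round(1),round(s["width"],4),s["grip_force"])
E
echo '[[1.05588334,0.159023208,1.59809388,5.84e-06,1.38621093,-0.210042685],[0.17229838,0.54798307,0.21370272],[-3.13989663,-3.67440691e-04,2.83672097]]'>log.txt
python3 log.py
python3 - <<'E'
from h import *
from scipy.optimize import least_squares
w=np.array([[-.3725-0+.3725*2,-.008],[.740,.228],[.280,.128],[.643,.357]])
c=np.array([[-.092,.222],[-.092,-.222],[.08,.222],[.08,-.222]])
f=lambda p:(np.c_[p[0]+np.cos(p[2])*c[:,0]-np.sin(p[2])*c[:,1],p[1]+np.sin(p[2])*c[:,0]+np.cos(p[2])*c[:,1]]-w).ravel()
r=least_squares(f,[.5,.2,2.1]);print(r.x.round(4),(r.fun*1e3).round(1))
E
```

```text
0.7 [ 1.056  0.123  1.18  -0.     1.829 -0.21 ] [0.1731 0.5495 0.4502] [3.132e+00 2.000e-03 2.837e+00] [0.1 0.4 0.3] 0.0909 0.0
[0.5056 0.1813 2.1445] [-3.4 -8.5  2.  -3.5 -4.3 -0.   5.7 12. ]
```

jog_arm --plan '[[[0,0,0],[-33,-36,0],91],[[0,0,0],[-33,-36,0],91],[[0,0,0],[-33,-36,0],91],[[0,0,0],[-33,-36,0],91],[[0,0,0],[-33,-36,0],91],[[0,0,0],[-33,-36,0],91],[[0,0,0],[-33,-36,0],91],[[0,0,0],[-33,-36,0],91]]'

```text
t: 1.5
tool_pos: [0.3379, 0.1927, 0.4429]
orientation: [-3.141, -0.002, 2.837]
contact_force: [1.5, 0.5, 0.4]
width: 0.0909
grip_force: 0.0
```

```bash
python3 log.py
```

```text
1.5 [ 0.205 -0.37   1.642  0.     1.872 -1.062] [0.3379 0.1927 0.4429] [-3.141e+00 -2.000e-03  2.837e+00] [1.5 0.5 0.4] 0.0909 0.0
```

jog_arm --plan '[[[0,0,0],[-33,-36,0],91],[[0,0,0],[-33,-36,0],91],[[0,0,0],[-33,-36,0],91],[[0,0,0],[-33,-36,0],91],[[0,0,0],[-33,-36,0],91],[[0,0,0],[-33,-36,0],91],[[0,0,0],[-33,-36,0],91],[[0,0,0],[-33,-36,0],91]]'

```text
t: 2.3
tool_pos: [0.5035, -0.1613, 0.4426]
orientation: [3.141, -0.003, 2.836]
contact_force: [0.7, 1.0, 0.5]
width: 0.0911
grip_force: 0.0
```

```bash
python3 log.py
```

```text
2.3 [-0.539  0.002  1.321  0.     1.821 -1.804] [ 0.5035 -0.1613  0.4426] [ 3.141e+00 -3.000e-03  2.836e+00] [0.7 1.  0.5] 0.0911 0.0
```

jog_arm --plan '[[[0,0,0.14],[0,0,0],91],[[0,0,0.14],[0,0,0],91],[[0,0.14,0],[0,0,0],91],[[0,0.14,0],[0,0,0],91],[[0,0.14,0],[0,0,0],91],[[0,0.14,0],[0,0,0],91],[[0,0,0],[0,0,0],91]]'

```text
t: 3.0
tool_pos: [0.5046, -0.1609, 0.4361]
orientation: [-3.141, -0.576, 2.555]
contact_force: [-0.6, -0.6, -1.7]
width: 0.091
grip_force: 0.0
```

```bash
python3 log.py; python3 - <<'E'
from h import *
cv2.imwrite("pics/t1.png",bot.camera("top"));cv2.imwrite("pics/s1.png",bot.camera("scene"))
E
```

```text
3.0 [-0.549  0.463  0.895  0.028  2.359 -1.52 ] [ 0.5046 -0.1609  0.4361] [-3.141 -0.576  2.555] [-0.6 -0.6 -1.7] 0.091 0.0
```

```bash
cat > kin.py <<'E'
import numpy as np, json
from scipy.spatial.transform import Rotation as R
from scipy.optimize import least_squares
Rz=lambda a:R.from_rotvec([0,0,a]); Ry=lambda a:R.from_rotvec([0,a,0])
def fk(q,p,s4=1):
    h,s,a2,e,L,s5,l6,g=p
    A=Rz(q[0]); pos=A.apply([0,s,h]); A=A*Ry(q[1]); pos=pos+A.apply([0,0,a2]); A=A*Ry(q[2]); pos=pos+A.apply([e,0,L])
    A=A*Rz(s4*q[3]); A=A*Ry(q[4]); pos=pos+A.apply([0,s5,l6]); A=A*Rz(s4*q[5]+g); return pos,A
def data():
    return [json.loads(l) for l in open("log.txt")]
def fit():
    best=None
    for s4 in(1,-1):
        def f(p):
            o=[]
            for q,t,w in data():
                P,A=fk(q,p,s4); o+=list(P-t)+list(.3*(A.inv()*R.from_euler("xyz",w)).as_rotvec())
            return np.array(o)
        for g in (0,1.57,3.14,-1.57):
            r=least_squares(f,[.3,.12,.4,.05,.4,0,.2,g])
            if best is None or r.cost<best[0]: best=(r.cost,r.x,s4,abs(r.fun).max())
    return best
if __name__=="__main__":
    b=fit(); print(b[0],b[1].round(4),b[2],b[3])
E
python3 kin.py
```

```text
4.834698079231979e-18 [0.2981 0.1199 0.3857 0.0478 0.5191 0.     0.3221 1.5708] 1 1.5954103228833665e-09
```

View pics/t1.png

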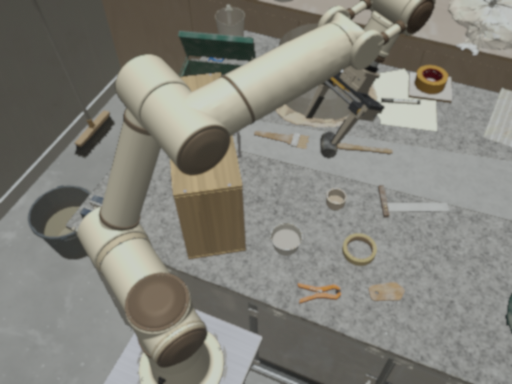

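View pics/s1.png

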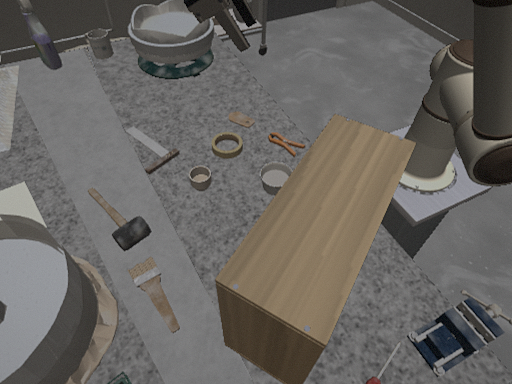

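```bash
cat > m.py <<'E'
from h import *
from scipy.optimize import least_squares
np.set_printoptions(precision=4,suppress=True)
c0=np.array([.5056,.1813]);yaw=2.1445
def w(P,x,y): return np.array([P[0]+np.cos(P[2])*x-np.sin(P[2])*y,P[1]+np.sin(P[2])*x+np.cos(P[2])*y])
P=np.array([.5056,.1813,2.1445])
edges=[((-.092,-.222),(-.092,.222),0),((.08,-.222),(.08,.222),0),((-.092,.222),(.08,.222),1),((-.092,-.222),(.08,-.222),1)]
pts=[]
for n in M:
    g=cv2.GaussianBlur(cv2.imread(f"pics/{n}0.png"),(3,3),0).astype(float)
    for it,(a,b,ax) in enumerate(edges):
        pa,pb=[proj(n,[*w(P,*q),.312]) for q in(a,b)]
        d=(pb-pa)/np.linalg.norm(pb-pa); nn=np.array([-d[1],d[0]]); L=[]
        for t in np.linspace(.1,.9,30):
            ctr=pa+t*(pb-pa); ks=np.arange(-8,8.01,.25)
            s=np.array([g[int(round((ctr+k*nn)[1])),int(round((ctr+k*nn)[0]))] if 0 else cv2.getRectSubPix(g.astype(np.float32),(1,1),tuple(map(float,ctr+k*nn)))[0,0] for k in ks])
            gr=np.abs(s[4:]-s[:-4]).sum(1); k=ks[gr.argmax()+2]; L.append((k,t,ctr+k*nn))
        kk=np.array([l[0] for l in L]);tt=np.array([l[1] for l in L]);f=np.polyfit(tt,kk,1)
        for _ in range(5):
            r=abs(kk-np.polyval(f,tt)); ok=r<max(1,np.median(r)*2); f=np.polyfit(tt[ok],kk[ok],1)
        print(n,it,ok.sum(),"offset px ends",np.polyval(f,[0,1]).round(1))
        for l,o in zip(L,ok):
            if o: pts.append((onz(n,l[2],.312)[:2],ax,a[ax],n,it))
def res(p):
    o=[]
    for q,ax,v,_,_ in pts:
        d=q-p[:2]; x=np.array([np.cos(p[2])*d[0]+np.sin(p[2])*d[1],-np.sin(p[2])*d[0]+np.cos(p[2])*d[1]]); o.append(x[ax]-v)
    return np.array(o)
r=least_squares(res,P,loss="soft_l1",f_scale=.004);print("case",r.x); P=r.x
rr=res(P)
for n in M:
    for it in range(4):
        s=[v for v,q in zip(rr,pts) if q[3]==n and q[4]==it]; print(n,it,(np.mean(s)*1e3).round(1))
np.save("case.npy",P)
def tocase(q):
    d=q[:2]-P[:2]; return np.array([np.cos(P[2])*d[0]+np.sin(P[2])*d[1],-np.sin(P[2])*d[0]+np.cos(P[2])*d[1]])
# cup: rim silhouette
for n,ctr,R in(("top",(336,197),16),("scene",(200,178),18)):
    im=cv2.imread(f"pics/{n}0.png"); x0,y0=ctr[0]-R,ctr[1]-R; roi=im[y0:y0+2*R,x0:x0+2*R].astype(int)
    print(n,x0,y0); print((roi[:,:,2]-roi[:,:,0])[::1,::1] if 0 else "\n".join(" ".join(f"{v:3d}" for v in row[::1]) for row in (roi[:,:,2]-roi[:,:,0])[::2]))
# pull
for px,z in(((238.7,132.6),.205),((238.7,144.8),.15),((238.7,156.5),.095)):
    print("pull",tocase(onz("top",px,z)))
E
python3 m.py
```

```text
scene 0 23 offset px ends [0.2 0.7]
scene 1 29 offset px ends [0.4 0.9]
scene 2 23 offset px ends [1.7 1.6]
scene 3 30 offset px ends [1.7 2. ]
top 0 19 offset px ends [-0.3  0.4]
top 1 30 offset px ends [-0.3 -0. ]
top 2 30 offset px ends [0.6 0.5]
top 3 30 offset px ends [1.1 0.4]
case [0.508  0.1833 2.144 ]
scene 0 0.5
scene 1 0.6
scene 2 -2.2
scene 3 0.6
top 0 -0.4
top 1 -0.8
top 2 1.5
top 3 -0.5
top 320 181
  3   2   1   2   2   1   2   2   2   2   2   2   2   2   2   2   2   1   2   2   1   1   1   2   1   2   1   1   1   1   2   2
  1   2   2   2   1   2   1   1   2   2   1   2   2   2   2   2   2   2   2   2   2   2   3   2   2   2   2   2   1   2   2   1
  1   2   2   1   1   1   1   1   2   2   2   2   2   2   2   1   2   2   1   1   1   1   2   2   2   2   1   1   2   2   1   1
  1   1   1   1   2   1   2   2   2   2   3   3   5   4   3   4   4   5   6   4   2   1   1   2   2   2   1   2   1   1   1   2
  1   1   2   1   1   2   2   2   3   5   8  12  15  16  13  12  13  15  16  13  10   8   5   4   3   2   2   2   2   2   1   1
  1   1   2   1   1   2   3   6   9  13  15 
[... 3338 characters left out ...]
 10  10  13  12   9   2   0   1   1   0   0   0   1  -1
  1   1   1   2   1   4   2   2  -1   1   0   3   5   8  15  15  14  11  15  13  12  13  15  12  10   2   3   1   0  -1   3   0   1   0   2   2
  2   0   1   2  -1   2   2   1   3   1   1   3   1   1   1   0   5   9   9   7   6   5   7   1   1   0   3   0   1   1   0   1   1   0  -1   2
  1   2   2   1   0   1   1   2   2   2   1   0   4   2   0   0   1   1   1   3   0   0   0  -2   0   2   0   1  -1   0   0   0   2   0   3   2
  0   0   0   0   1   0   1   2   1   1   3   2   1   0   1   2   0   3   2   2  -1  -1   2   2   0   1   1   0   2   1   1   0   1   0   1   2
pull [-0.121  -0.0633]
pull [-0.119  -0.0656]
pull [-0.1169 -0.067 ]
```

```bash
cat > ik.py <<'E'
from kin import *
_,p,s4,_=fit(); CP=np.load("case.npy")
lo=np.array([-2.91,-.94,.18,-1.29,.17,-3]);hi=np.array([2.91,2.29,2.7,4.43,2.64,3])
def c2w(x,y): return np.array([CP[0]+np.cos(CP[2])*x-np.sin(CP[2])*y,CP[1]+np.sin(CP[2])*x+np.cos(CP[2])*y])
def pose(h,t):  # heading, tilt below horizontal; tool y horizontal
    z=np.array([np.cos(t)*np.cos(h),np.cos(t)*np.sin(h),-np.sin(t)]); y=np.array([np.sin(h),-np.cos(h),0])
    return R.from_matrix(np.c_[np.cross(y,z),y,z])
def ik(P,A,seed=None,n=30):
    rng=np.random.default_rng(0); out=[]
    f=lambda q:np.r_[fk(q,p,s4)[0]-P,.3*(fk(q,p,s4)[1].inv()*A).as_rotvec()]
    for q0 in ([seed] if seed is not None else rng.uniform(lo,hi,(n,6))):
        r=least_squares(f,np.clip(q0,lo+.01,hi-.01),bounds=(lo,hi))
        if np.abs(r.fun).max()<1e-4 and not any(np.allclose(r.x,o,atol=.02) for o in out): out.append(r.x)
    return out
E
python3 - <<'E'
from h import *; from ik import *
np.set_printoptions(precision=3,suppress=True)
for n,a,b in(("top",(336.1,188.6),(336.5,209.5)),("scene",(199.5,165.5),(201,190.5))):
    d=ray(n,a)[1][:2]; d/=np.linalg.norm(d)
    print(n,onz(n,a,.055)[:2]-.031*d, onz(n,b,0)[:2]+.022*d)
t=np.radians(25)
H=CP[2]; G=c2w(-.03,.105)
for y in(True,False):
  for z in (.048,.2):
    A=pose(H,t)
    if not y: A=A*Rz(np.pi)
    P=np.r_[G,z]+A.apply([0,0,.012]); print("place",y,z,ik(P,A))
for h in(1.4,1.7,2.0,2.14):
    for fl in(0,1):
        A=pose(h,t)*Rz(np.pi*fl); P=np.array([.632,-.205,.036])+A.apply([0,0,.012]); print("pick",h,fl,ik(P,A))
A=pose(H,np.radians(35))
for yy in(-.12,.08): print("door",ik(np.r_[c2w(-.115,yy),.14],A))
E
```

```text
top [ 0.624 -0.203] [ 0.64  -0.213]
scene [ 0.626 -0.201] [ 0.63  -0.209]
place True 0.048 [array([-0.425,  0.744,  1.619,  0.529,  1.808, -1.169])]
place True 0.2 [array([-0.425,  0.467,  1.652,  0.575,  2.015, -1.034])]
place False 0.048 [array([-0.425,  0.744,  1.619,  0.529,  1.808,  1.973])]
place False 0.2 [array([-0.425,  0.467,  1.652,  0.575,  2.015,  2.108])]
pick 1.4 0 [array([-0.849,  1.059,  1.081,  0.817,  1.825, -0.826])]
pick 1.4 1 [array([-0.849,  1.059,  1.081,  0.817,  1.825,  2.316])]
pick 1.7 0 [array([-0.772,  1.232,  0.767,  0.691,  2.061, -0.877])]
pick 1.7 1 [array([-0.772,  1.232,  0.767,  0.691,  2.061,  2.265])]
pick 2.0 0 [array([-0.688,  1.439,  0.395,  0.569,  2.313, -0.959])]
pick 2.0 1 [array([-0.688,  1.439,  0.395,  0.569,  2.313,  2.182])]
pick 2.14 0 []
pick 2.14 1 []
door [array([-0.233,  0.986,  0.858,  0.673,  1.998, -0.749])]
door [array([-0.449,  0.621,  1.441,  0.473,  1.924, -1.059])]
```

```bash
cat > rel.py <<'E'
from ik import *
from rig import bot
def rel(P,A,s=None):
    s=s or bot.read_state(); A0=R.from_euler("xyz",s["orientation"])
    rv=(A0.inv()*A).as_rotvec(); d=A.inv().apply(P-s["tool_pos"])*1e3; dw=(P-s["tool_pos"])*1e3
    print("turn",rv.round(3),"rows",round(np.degrees(np.linalg.norm(rv))/8.5,1),"then shift mm (target axes)",d.round(1),"world",dw.round(0))
    print("IK turn-in-place",[q.round(2) for q in ik(s["tool_pos"],A,s["joint_pos"])],"IK target",[q.round(2) for q in ik(P,A)])
E
python3 - <<'E'
from rel import *
A=pose(1.6,np.radians(25)); G=np.array([.628,-.205,.036])
rel(G+A.apply([0,0,.012-.11]),A)
E
```

```text
turn [-0.727  0.528  0.641] rows 7.4 then shift mm (target axes) [-389.1  123.1   29.4] world [ 127. -134. -365.]
IK turn-in-place [array([-0.9 ,  0.42,  1.2 ,  0.87,  2.35, -0.57])] IK target [array([-0.88,  1.3 ,  0.54,  0.75,  2.18, -0.76])]
```

jog_arm --plan '[[[-0.091,0.066,0.08],[0,0,0],91],[[-0.091,0.066,0.08],[0,0,0],91],[[-0.091,0.066,0.08],[0,0,0],91],[[-0.091,0.066,0.08],[0,0,0],91],[[-0.091,0.066,0.08],[0,0,0],91],[[-0.091,0.066,0.08],[0,0,0],91],[[-0.091,0.066,0.08],[0,0,0],91],[[-0.091,0.066,0.08],[0,0,0],91]]'

```text
t: 3.9
tool_pos: [0.5031, -0.1583, 0.4469]
orientation: [3.13, -1.131, 1.604]
contact_force: [-0.3, -0.2, 0.2]
width: 0.091
grip_force: 0.0
```

jog_arm --plan '[[[0,0,0],[-40,12,3],91],[[0,0,0],[-40,12,3],91],[[0,0,0],[-40,12,3],91],[[0,0,0],[-40,12,3],91],[[0,0,0],[-40,12,3],91],[[0,0,0],[-40,13,3],91],[[0,0,0],[-40,13,3],91],[[0,0,0],[-30,13,3],91]]'

```text
t: 4.7
tool_pos: [0.6071, -0.2662, 0.1546]
orientation: [3.131, -1.13, 1.608]
contact_force: [-0.3, 0.1, 0.4]
width: 0.0911
grip_force: 0.0
```

```bash
python3 log.py; python3 - <<'E'
from rel import *
A=pose(1.6,np.radians(25)); G=np.array([.628,-.205,.036])
rel(G+A.apply([0,0,.012-.11]),A)
E
```

```text
4.7 [-0.882  1.063  0.797  0.738  2.167 -0.782] [ 0.6071 -0.2662  0.1546] [ 3.131 -1.13   1.608] [-0.3  0.1  0.4] 0.0911 0.0
turn [0.003 0.005 0.004] rows 0.0 then shift mm (target axes) [-81.9  22.7   7. ] world [ 23. -28. -77.]
IK turn-in-place [array([-0.88,  1.07,  0.79,  0.74,  2.17, -0.78])] IK target [array([-0.88,  1.3 ,  0.54,  0.75,  2.18, -0.76])]
```

jog_arm --plan '[[[0,0,0],[-30,8,2],91],[[0,0,0],[-30,8,2],91],[[0,0,0],[-15,6,2],91],[[0,0,0],[0,0,0],91],[[0,0,0],[0,0,0],91]]'

```text
t: 5.2
tool_pos: [0.6299, -0.2916, 0.0862]
orientation: [3.129, -1.131, 1.611]
contact_force: [-0.1, 0.6, 0.4]
width: 0.0913
grip_force: 0.0
```

```bash
python3 log.py; python3 - <<'E'
from rel import *
import cv2
A=pose(1.6,np.radians(25)); G=np.array([.628,-.205,.036])
rel(G+A.apply([0,0,.012]),A)
a,b=bot.camera("scene"),bot.camera("top")
u=lambda i:cv2.resize(i,None,fx=2,fy=2,interpolation=cv2.INTER_CUBIC)
cv2.imwrite("pics/g.png",np.hstack([u(a[60:310,110:310]),u(b[100:350,230:430])]))
E
```

```text
5.2 [-0.88   1.276  0.57   0.746  2.177 -0.77 ] [ 0.6299 -0.2916  0.0862] [ 3.129 -1.131  1.611] [-0.1  0.6  0.4] 0.0913 0.0
turn [0.002 0.004 0.005] rows 0.0 then shift mm (target axes) [ -8.8   0.6 111.7] world [ -2.  98. -55.]
IK turn-in-place [array([-0.88,  1.28,  0.56,  0.75,  2.18, -0.76])] IK target [array([-0.8 ,  1.16,  0.89,  0.73,  1.98, -0.86])]
```

View pics/g.png

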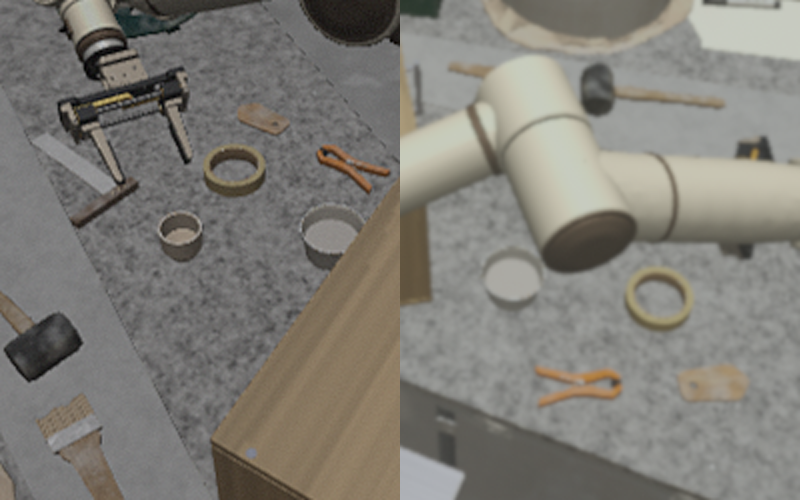

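jog_arm --plan '[[[0,0,0],[-9,0,20],91],[[0,0,0],[0,0,25],91],[[0,0,0],[0,0,25],91],[[0,0,0],[0,0,20],91],[[0,0,0],[0,0,15],91],[[0,0,0],[0,0,5],91],[[0,0,0],[0,0,0],91]]'

```text
t: 6.0
tool_pos: [0.6268, -0.1954, 0.03]
orientation: [3.133, -1.133, 1.608]
contact_force: [0.8, -0.5, 1.4]
width: 0.0907
grip_force: 0.0
```

```bash
python3 log.py; python3 - <<'E'
from rel import *
import cv2
A=pose(1.6,np.radians(25)); G=np.array([.628,-.205,.036])
rel(G+A.apply([0,0,.012]),A)
a=bot.camera("scene")
cv2.imwrite("pics/g2.png",cv2.resize(a[120:230,140:290],None,fx=4,fy=4,interpolation=cv2.INTER_CUBIC))
E
```

```text
6.0 [-0.805  1.164  0.892  0.726  1.977 -0.87 ] [ 0.6268 -0.1954  0.03  ] [ 3.133 -1.133  1.608] [ 0.8 -0.5  1.4] 0.0907 0.0
turn [0.001 0.001 0.003] rows 0.0 then shift mm (target axes) [1.3 0.9 0.7] world [1. 1. 1.]
IK turn-in-place [array([-0.8 ,  1.17,  0.89,  0.73,  1.98, -0.87])] IK target [array([-0.8 ,  1.16,  0.89,  0.73,  1.98, -0.86])]
```

View pics/g2.png

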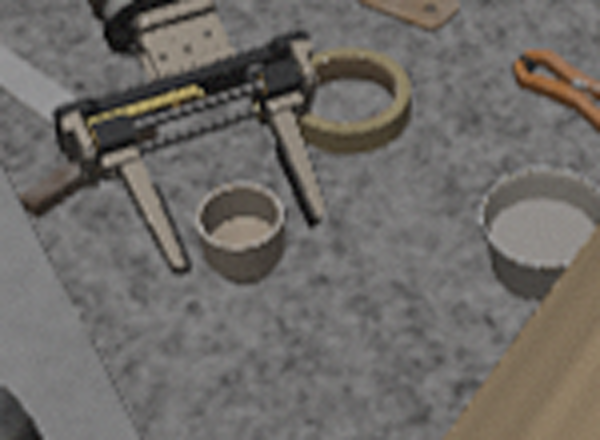

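jog_arm --plan '[[[0,0,0],[0,0,0],55],[[0,0,0],[0,0,0],50],[[0,0,0],[0,0,0],50],[[0,0,0],[0,0,0],50],[[0,0,0],[0,0,0],50],[[0,0,0],[0,0,0],50],[[0,0,0],[0,0,0],50],[[0,0,0],[0,0,0],50]]' --force 12

```text
t: 6.85
tool_pos: [0.6268, -0.1957, 0.0289]
orientation: [3.134, -1.134, 1.606]
contact_force: [2.5, 0.2, 2.0]
width: 0.0588
grip_force: 11.9
```

```bash
python3 log.py
```

```text
6.85 [-0.805  1.166  0.89   0.726  1.977 -0.87 ] [ 0.6268 -0.1957  0.0289] [ 3.134 -1.134  1.606] [2.5 0.2 2. ] 0.0588 11.945901445499203
```

jog_arm --plan '[[[0,0,0],[9,0,-4],50],[[0,0,0],[18,0,-8],50],[[0,0,0],[27,0,-13],50],[[0,0,0],[18,0,-8],50],[[0,0,0],[18,0,-8],50],[[0,0,0],[0,0,0],50],[[0,0,0],[0,0,0],50]]'

```text
t: 7.55
tool_pos: [0.6262, -0.1947, 0.1273]
orientation: [3.136, -1.134, 1.605]
contact_force: [0.2, -0.4, -1.4]
width: 0.0588
grip_force: 12.0
```

```bash
python3 log.py; python3 - <<'E'
from rel import *
from h import *
a=bot.camera("scene"); s=bot.read_state(); A=R.from_euler("xyz",s["orientation"]); G=s["tool_pos"]-A.apply([0,0,.012])
u,v=proj("scene",G).round().astype(int); print(u,v,proj("scene",G+[0,0,.019]),proj("scene",G-[0,0,.036]),proj("scene",s["tool_pos"]))
c=cv2.resize(a[v-45:v+45,u-60:u+60],None,fx=5,fy=5,interpolation=cv2.INTER_CUBIC); cv2.imwrite("pics/g3.png",c); print(u-60,v-45)
E
```

```text
7.55 [-0.805  1.012  0.943  0.758  2.052 -0.793] [ 0.6262 -0.1947  0.1273] [ 3.136 -1.134  1.605] [ 0.2 -0.4 -1.4] 0.0588 12.01338079484458
197 153 [196.63012887 147.31488694] [198.7312916  162.28019981] [199.15537011 156.65106197]
137 108
```

View pics/g3.png

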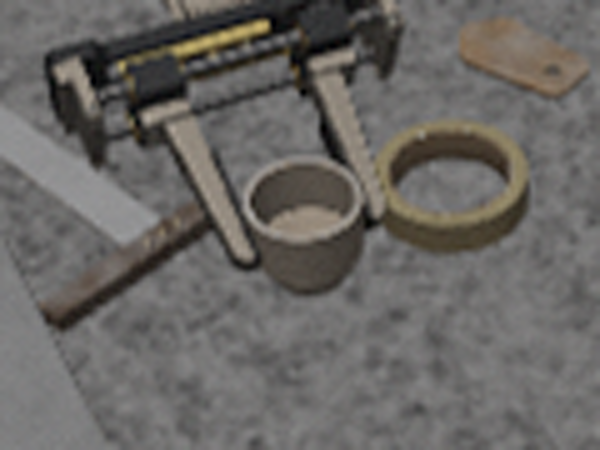

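```bash
python3 - <<'E'
from rel import *
A=pose(CP[2],np.radians(25)); 
for x,z in((-.17,.1),(-.03,.03+.029),(-.03,.042)):
    rel(np.r_[c2w(x,.105),z]+np.r_[A.apply([0,0,.012])[:2],0],A)
E
```

```text
turn [ 0.494 -0.    -0.229] rows 3.7 then shift mm (target axes) [ 69.9   0.8 212.4] world [-120.  187.  -26.]
IK turn-in-place [array([-0.64,  1.4 ,  0.28,  0.55,  2.5 , -0.96])] IK target [array([-0.53,  0.84,  1.29,  0.47,  2.05, -1.13])]
turn [ 0.494 -0.    -0.229] rows 3.7 then shift mm (target axes) [ 91.9   0.8 356.6] world [-196.  305.  -67.]
IK turn-in-place [array([-0.64,  1.4 ,  0.28,  0.55,  2.5 , -0.96])] IK target [array([-0.43,  0.71,  1.63,  0.53,  1.83, -1.16])]
turn [ 0.494 -0.    -0.229] rows 3.7 then shift mm (target axes) [ 76.5   0.8 363.8] world [-196.  305.  -84.]
IK turn-in-place [array([-0.64,  1.4 ,  0.28,  0.55,  2.5 , -0.96])] IK target [array([-0.43,  0.75,  1.62,  0.53,  1.81, -1.17])]
```

jog_arm --plan '[[[0,0,0],[15,-15,21],50],[[0,0,0],[15,-15,21],50],[[0,0,0],[15,-15,21],50],[[0,0,0],[15,-15,21],50],[[0.124,0,-0.057],[0,0,0],50],[[0.124,0,-0.057],[0,0,0],50],[[0.124,0,-0.057],[0,0,0],50],[[0.124,0,-0.057],[0,0,0],50]]'

```text
t: 8.4
tool_pos: [0.5627, -0.0951, 0.1448]
orientation: [-3.136, -1.136, 2.145]
contact_force: [-0.4, 0.5, -1.8]
width: 0.0591
grip_force: 12.0
```

```bash
python3 log.py; python3 - <<'E'
from rel import *
A=pose(CP[2],np.radians(25)); 
for x,z in((-.17,.1),(-.03,.03+.029),(-.03,.042)):
    rel(np.r_[c2w(x,.105),z]+np.r_[A.apply([0,0,.012])[:2],0],A)
E
```

```text
8.4 [-0.59   0.987  0.949  0.473  2.252 -1.08 ] [ 0.5627 -0.0951  0.1448] [-3.136 -1.136  2.145] [-0.4  0.5 -1.8] 0.0591 11.999578312252197
turn [-0.006 -0.002  0.   ] rows 0.0 then shift mm (target axes) [  3.5   0.  113.6] world [-57.  88. -45.]
IK turn-in-place [array([-0.59,  0.98,  0.96,  0.48,  2.25, -1.08])] IK target [array([-0.53,  0.84,  1.29,  0.47,  2.05, -1.13])]
turn [-0.006 -0.002  0.   ] rows 0.0 then shift mm (target axes) [ 25.5   0.  257.8] world [-133.  205.  -86.]
IK turn-in-place [array([-0.59,  0.98,  0.96,  0.48,  2.25, -1.08])] IK target [array([-0.43,  0.71,  1.63,  0.53,  1.83, -1.16])]
turn [-0.006 -0.002  0.   ] rows 0.0 then shift mm (target axes) [ 10.1   0.  265. ] world [-133.  205. -103.]
IK turn-in-place [array([-0.59,  0.98,  0.96,  0.48,  2.25, -1.08])] IK target [array([-0.43,  0.75,  1.62,  0.53,  1.81, -1.17])]
```

jog_arm --plan '[[[0,0,0],[3,0,35],50],[[0,0,0],[3,0,35],50],[[0,0,0],[3,0,35],50],[[0,0,0],[3,0,35],50],[[0,0,0],[3,0,25],50],[[0,0,0],[4,0,25],50],[[0,0,0],[3,0,20],50],[[0,0,0],[0,0,0],50]]'

```text
t: 9.2
tool_pos: [0.452, 0.0747, 0.0758]
orientation: [-3.132, -1.139, 2.139]
contact_force: [0.6, 0.3, -1.7]
width: 0.059
grip_force: 12.0
```

```bash
python3 log.py; python3 - <<'E'
from rel import *
A=pose(CP[2],np.radians(25)); 
for x,z in((-.03,.03+.029),(-.03,.042)):
    rel(np.r_[c2w(x,.105),z]+np.r_[A.apply([0,0,.012])[:2],0],A)
E
```

```text
9.2 [-0.461  0.738  1.538  0.508  1.902 -1.146] [0.452  0.0747 0.0758] [-3.132 -1.139  2.139] [ 0.6  0.3 -1.7] 0.059 12.0076181624313
turn [-0.005 -0.005 -0.002] rows 0.0 then shift mm (target axes) [ 2.4  1.  44.9] world [-22.  36. -17.]
IK turn-in-place [array([-0.46,  0.73,  1.54,  0.51,  1.9 , -1.15])] IK target [array([-0.43,  0.71,  1.63,  0.53,  1.83, -1.16])]
turn [-0.005 -0.005 -0.002] rows 0.0 then shift mm (target axes) [-13.    1.   52.1] world [-22.  36. -34.]
IK turn-in-place [array([-0.46,  0.73,  1.54,  0.51,  1.9 , -1.15])] IK target [array([-0.43,  0.75,  1.62,  0.53,  1.81, -1.17])]
```

jog_arm --plan '[[[0,0,0],[1,0,18],50],[[0,0,0],[1,1,15],50],[[0,0,0],[0,0,12],50],[[0,0,0],[0,0,0],50],[[0,0,0],[-6,0,3],50],[[0,0,0],[-5,0,2],50],[[0,0,0],[0,0,0],50],[[0,0,0],[0,0,0],50]]'

```text
t: 10.0
tool_pos: [0.4333, 0.1075, 0.0479]
orientation: [-3.14, -1.134, 2.144]
contact_force: [1.0, -0.3, -0.7]
width: 0.0591
grip_force: 12.0
```

```bash
python3 log.py; python3 - <<'E'
from rel import *
A=pose(CP[2],np.radians(25)); 
for x,z in((-.03,.042),):
    rel(np.r_[c2w(x,.105),z]+np.r_[A.apply([0,0,.012])[:2],0],A)
E
```

```text
10.0 [-0.427  0.74   1.61   0.528  1.819 -1.163] [0.4333 0.1075 0.0479] [-3.14  -1.134  2.144] [ 1.  -0.3 -0.7] 0.0591 12.010827763112957
turn [-0.001  0.001 -0.   ] rows 0.0 then shift mm (target axes) [-3.6 -1.1  6.1] world [-3.  3. -6.]
IK turn-in-place [array([-0.43,  0.74,  1.61,  0.53,  1.82, -1.16])] IK target [array([-0.43,  0.75,  1.62,  0.53,  1.81, -1.17])]
```

jog_arm --plan '[[[0,0,0],[-1,0,4],50],[[0,0,0],[-2,0,3],50],[[0,0,0],[0,0,0],50],[[0,0,0],[0,0,0],50]]'

```text
t: 10.4
tool_pos: [0.4301, 0.1122, 0.0423]
orientation: [-3.14, -1.134, 2.144]
contact_force: [-0.3, -0.2, -0.6]
width: 0.0587
grip_force: 12.0
```

```bash
python3 log.py
```

```text
10.4 [-0.421  0.744  1.619  0.53   1.806 -1.167] [0.4301 0.1122 0.0423] [-3.14  -1.134  2.144] [-0.3 -0.2 -0.6] 0.0587 12.010861879587083
```

jog_arm --plan '[[[0,0,0],[-1,0,0.5],50],[[0,0,0],[0,0,0],50],[[0,0,0],[0,0,0],50]]'

```text
t: 10.7
tool_pos: [0.4303, 0.112, 0.0412]
orientation: [-3.14, -1.134, 2.144]
contact_force: [-0.3, 1.3, -1.6]
width: 0.0593
grip_force: 12.0
```

```bash
python3 log.py
```

```text
10.7 [-0.422  0.747  1.618  0.53   1.804 -1.168] [0.4303 0.112  0.0412] [-3.14  -1.134  2.144] [-0.3  1.3 -1.6] 0.0593 12.010855788594199
```

jog_arm --plan '[[[0,0,0],[-1,0,0.5],50],[[0,0,0],[0,0,0],50],[[0,0,0],[0,0,0],50]]'

```text
t: 11.0
tool_pos: [0.4304, 0.1121, 0.0407]
orientation: [-3.141, -1.134, 2.145]
contact_force: [-0.5, -0.6, 4.6]
width: 0.0591
grip_force: 11.9
```

```bash
python3 log.py
```

```text
11.0 [-0.422  0.748  1.617  0.53   1.804 -1.169] [0.4304 0.1121 0.0407] [-3.141 -1.134  2.145] [-0.5 -0.6  4.6] 0.0591 11.855533927014221
```

jog_arm --plan '[[[0,0,0],[0,0,0],63],[[0,0,0],[0,0,0],67],[[0,0,0],[0,0,0],72],[[0,0,0],[0,0,0],75],[[0,0,0],[0,0,0],75],[[0,0,0],[0,0,0],75],[[0,0,0],[0,0,0],75]]'

```text
t: 11.7
tool_pos: [0.4302, 0.1121, 0.04]
orientation: [-3.14, -1.134, 2.144]
contact_force: [0.5, 0.0, 0.1]
width: 0.0749
grip_force: 0.0
```

jog_arm --plan '[[[0,0,0],[0,0,-10],75],[[0,0,0],[0,0,-20],75],[[0,0,0],[0,0,-30],75],[[0,0,0],[0,0,-40],75],[[0,0,0],[0,0,-40],75],[[0,0,0],[0,0,-20],75],[[0,0,0],[0,0,0],40],[[0,0,0],[0,0,0],0]]'

```text
t: 12.5
tool_pos: [0.5089, -0.0094, 0.1075]
orientation: [-3.139, -1.134, 2.143]
contact_force: [-0.4, 0.9, 0.2]
width: 0.0608
grip_force: 0.0
```

```bash
python3 log.py; python3 - <<'E'
from rel import *
A=pose(CP[2],np.radians(35))
for x,y,z in((-.2,-.125,.2),(-.112,-.125,.14),(-.112,.08,.14)): rel(np.r_[c2w(x,y),z],A)
print(c2w(-.119,-.065))
E
```

```text
12.5 [-0.533  0.838  1.283  0.476  2.06  -1.124] [ 0.5089 -0.0094  0.1075] [-3.139 -1.134  2.143] [-0.4  0.9  0.2] 0.0608 0.0
turn [-0.002 -0.174 -0.   ] rows 1.2 then shift mm (target axes) [ 54.2 228.8 -83.9] world [213.  93.  93.]
IK turn-in-place [array([-0.51,  0.72,  1.37,  0.42,  1.93, -1.12])] IK target [array([-0.3 ,  1.14,  0.47,  0.72,  2.21, -0.64])]
turn [-0.002 -0.174 -0.   ] rows 1.2 then shift mm (target axes) [ 55.5 228.8  22.6] world [165. 166.  33.]
IK turn-in-place [array([-0.51,  0.72,  1.37,  0.42,  1.93, -1.12])] IK target [array([-0.23,  0.99,  0.85,  0.68,  2.  , -0.74])]
turn [-0.002 -0.174 -0.   ] rows 1.2 then shift mm (target axes) [55.5 23.8 22.6] world [-7. 55. 33.]
IK turn-in-place [array([-0.51,  0.72,  1.37,  0.42,  1.93, -1.12])] IK target [array([-0.45,  0.62,  1.45,  0.47,  1.92, -1.06])]
[0.6271943  0.11857515]
```

jog_arm --plan '[[[0,-0.087,0],[0,0,0],0],[[0,-0.087,0],[0,0,0],0],[[0,0,0],[9,20,-25],0],[[0,0,0],[9,30,-25],0],[[0,0,0],[9,38,-20],0],[[0,0,0],[9,45,-14],0],[[0,0,0],[9,48,0],0],[[0,0,0],[9,48,0],0]]'

```text
t: 13.3
tool_pos: [0.7219, 0.0852, 0.1999]
orientation: [-3.138, -0.961, 2.143]
contact_force: [2.1, -0.7, -0.3]
width: 0.0006
grip_force: 0.0
```

```bash
python3 log.py; python3 - <<'E'
from rel import *
A=pose(CP[2],np.radians(35))
for x,y,z in((-.2,-.125,.2),(-.112,-.125,.14)): rel(np.r_[c2w(x,y),z],A)
from h import *
a=bot.camera("scene");b=bot.camera("top"); cv2.imwrite("pics/d.png",np.hstack([cv2.resize(a[60:340,130:330],(400,560),interpolation=cv2.INTER_CUBIC),cv2.resize(b[60:340,150:350],(400,560),interpolation=cv2.INTER_CUBIC)]))
E
```

```text
13.3 [-0.293  1.149  0.467  0.722  2.214 -0.632] [0.7219 0.0852 0.1999] [-3.138 -0.961  2.143] [ 2.1 -0.7 -0.3] 0.0006 0.0
turn [-0.003 -0.001 -0.001] rows 0.0 then shift mm (target axes) [-0.9 -1.5 -1.4] world [-0. -2.  0.]
IK turn-in-place [array([-0.29,  1.14,  0.47,  0.72,  2.21, -0.64])] IK target [array([-0.3 ,  1.14,  0.47,  0.72,  2.21, -0.64])]
turn [-0.003 -0.001 -0.001] rows 0.0 then shift mm (target axes) [  0.4  -1.5 105.1] world [-48.  72. -60.]
IK turn-in-place [array([-0.29,  1.14,  0.47,  0.72,  2.21, -0.64])] IK target [array([-0.23,  0.99,  0.85,  0.68,  2.  , -0.74])]
```

View pics/d.png

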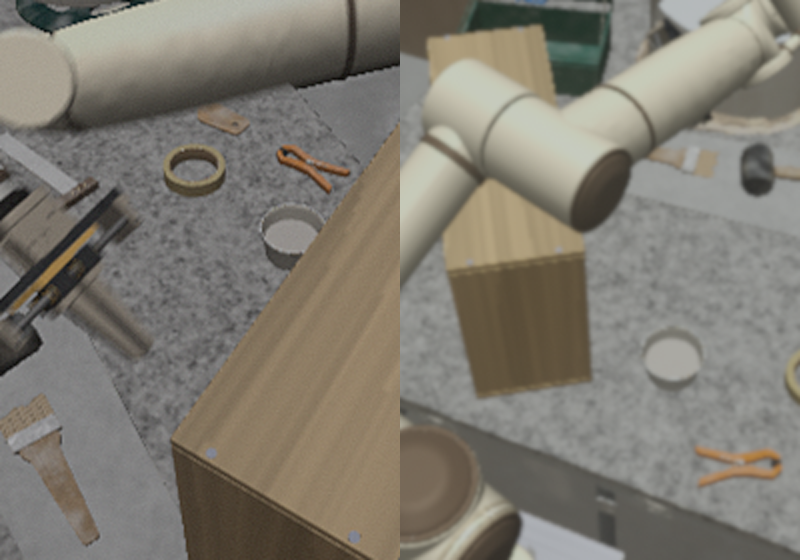

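jog_arm --plan '[[[0,0,0],[0,0,30],0],[[0,0,0],[0,0,35],0],[[0,0,0],[0,0,25],0],[[0,0,0],[0,0,15],0],[[0,0,0],[0,-5,0],0],[[0,0,0],[0,-10,0],0],[[0,0,0],[0,-10,0],0]]'

```text
t: 14.1
tool_pos: [0.6528, 0.141, 0.1399]
orientation: [-3.139, -0.96, 2.144]
contact_force: [0.6, -0.4, -0.1]
width: 0.0003
grip_force: 0.0
```

```bash
cat > c.py <<'E'
from ik import *
from rig import bot
s=bot.read_state(); d=s["tool_pos"]-np.r_[CP[:2],0]; print("case frame",Rz(-CP[2]).apply(d).round(4),"F",Rz(-CP[2]).apply(s["contact_force"]).round(1),s["t"])
E
python3 log.py; python3 c.py
```

```text
14.1 [-0.251  0.938  0.939  0.651  1.985 -0.786] [0.6528 0.141  0.1399] [-3.139 -0.96   2.144] [ 0.6 -0.4 -0.1] 0.0003 0.0
case frame [-0.1141 -0.0987  0.1399] F [-0.7 -0.3 -0.1] 14.1
```

jog_arm --plan '[[[0,0,0],[0,-5,0],0],[[0,0,0],[0,-5,0],0],[[0,0,0],[0,-5,0],0],[[0,0,0],[0,-5,0],0],[[0,0,0],[0,-5,0],0],[[0,0,0],[0,-5,0],0],[[0,0,0],[0,-5,0],0],[[0,0,0],[0,-5,0],0]]'

```text
t: 14.9
tool_pos: [0.6201, 0.1195, 0.14]
orientation: [-3.141, -0.959, 2.145]
contact_force: [3.9, 0.1, 0.8]
width: 0.0006
grip_force: 1.4
```

```bash
python3 c.py
```

```text
case frame [-0.1144 -0.0596  0.14  ] F [-2.1 -3.3  0.8] 14.9
```

jog_arm --plan '[[[0,0,0],[0,-8,0],0],[[0,0,0],[0,-10,0],0],[[0,0,0],[0,-10,0],0],[[0,0,0],[0,-10,0],0],[[0,0,0],[0,-10,0],0],[[0,0,0],[0,-10,0],0],[[0,0,0],[0,-10,0],0],[[0,0,0],[0,-10,0],0]]'

```text
t: 15.7
tool_pos: [0.5541, 0.077, 0.1399]
orientation: [-3.141, -0.96, 2.145]
contact_force: [3.8, -0.3, 1.8]
width: 0.0005
grip_force: 1.5
```

```bash
python3 c.py
```

```text
case frame [-0.1143  0.019   0.1399] F [-2.3 -3.1  1.8] 15.7
```

jog_arm --plan '[[[0,0,0],[0,-8,0],0],[[0,0,0],[0,-8,0],0],[[0,0,0],[0,-8,0],0],[[0,0,0],[0,-6,0],0],[[0,0,0],[0,-5,0],0],[[0,0,0],[0,-4,0],0],[[0,0,0],[0,-4,0],0],[[0,0,0],[0,-4,0],0]]'

```text
t: 16.5
tool_pos: [0.5151, 0.0518, 0.1399]
orientation: [-3.141, -0.96, 2.145]
contact_force: [3.4, 0.2, 0.4]
width: 0.0003
grip_force: 1.4
```

```bash
python3 c.py
```

```text
case frame [-0.1143  0.0654  0.1399] F [-1.7 -2.9  0.4] 16.5
```

jog_arm --plan '[[[0,0,0],[0,-3,0],0],[[0,0,0],[0,-3,0],0],[[0,0,0],[0,-3,0],0],[[0,0,0],[0,-2,0],0],[[0,0,0],[0,-2,0],0]]'

```text
t: 17.0
tool_pos: [0.5043, 0.0447, 0.1399]
orientation: [-3.14, -0.96, 2.145]
contact_force: [2.5, 1.5, 0.7]
width: 0.0
grip_force: 1.3
```

```bash
python3 c.py
```

```text
case frame [-0.1144  0.0783  0.1399] F [-0.1 -2.9  0.7] 17.0
```

jog_arm --plan '[[[0,0,0],[0,-2,0],0],[[0,0,0],[0,-1,0],0],[[0,0,0],[0,-1,0],0]]'

```text
t: 17.3
tool_pos: [0.501, 0.0426, 0.1399]
orientation: [-3.14, -0.96, 2.145]
contact_force: [4.1, 0.1, 0.4]
width: 0.0006
grip_force: 1.3
```

```bash
python3 c.py
```

```text
case frame [-0.1144  0.0822  0.1399] F [-2.1 -3.5  0.4] 17.3
```

jog_arm --plan '[[[0,0,0],[0,-1.5,0],0],[[0,0,0],[0,-1.5,0],0],[[0,0,0],[0,-1,0],0]]'

```text
t: 17.6
tool_pos: [0.4993, 0.0413, 0.14]
orientation: [3.135, -0.959, 2.148]
contact_force: [9.8, 7.1, 0.5]
width: 0.0003
grip_force: 6.2
```

```bash
python3 c.py
```

```text
case frame [-0.1145  0.0843  0.14  ] F [  0.7 -12.1   0.5] 17.6
```

jog_arm --plan '[[[0,0,0],[0,-1.5,0],0],[[0,0,0],[0,-1.5,0],0]]'

```text
t: 17.8
tool_pos: [0.4992, 0.0412, 0.1401]
orientation: [3.125, -0.957, 2.154]
contact_force: [20.1, 16.2, -1.8]
width: 0.0004
grip_force: 12.2
```

```bash
python3 c.py
```

```text
case frame [-0.1146  0.0845  0.1401] F [  2.8 -25.6  -1.8] 17.8
```

jog_arm --plan '[[[0,0,0],[0,5,0],0],[[0,0,0],[0,10,0],0],[[0,0,0],[0,20,0],0],[[0,0,0],[0,0,-25],0],[[0,0,0],[0,0,-40],0],[[0,0,0],[0,0,-40],0],[[0,0,0],[0,0,0],0],[[0,0,0],[0,0,0],0]]'

```text
t: 18.6
tool_pos: [0.5714, -0.0145, 0.1997]
orientation: [-3.139, -0.96, 2.143]
contact_force: [-0.5, 0.4, -0.5]
width: 0.0002
grip_force: 0.0
```

```bash
python3 c.py; python3 - <<'E'
from h import *
cs=np.load("case.npy"); c,s=np.cos(cs[2]),np.sin(cs[2])
b=bot.camera("top"); cv2.imwrite("pics/e.png",cv2.resize(b[60:300,140:340],(500,600),interpolation=cv2.INTER_CUBIC))
for y in (.103,.099):
    for z in(.095,.205):
        x=-.119; u=proj("top",[cs[0]+c*x-s*y,cs[1]+s*x+c*y,z]); print(y,z,u,(u-[140,60])*2.5)
E
```

```text
case frame [-0.2006  0.0541  0.1997] F [ 0.7  0.2 -0.5] 18.6
0.103 0.095 [247.70242168 198.3562897 ] [269.2560542  345.89072426]
0.103 0.205 [246.6087238  174.50757545] [266.52180951 286.26893864]
0.099 0.095 [247.49279228 197.30185222] [268.73198069 343.25463054]
0.099 0.205 [246.38810116 173.43007678] [265.97025291 283.57519195]
```

View pics/e.png

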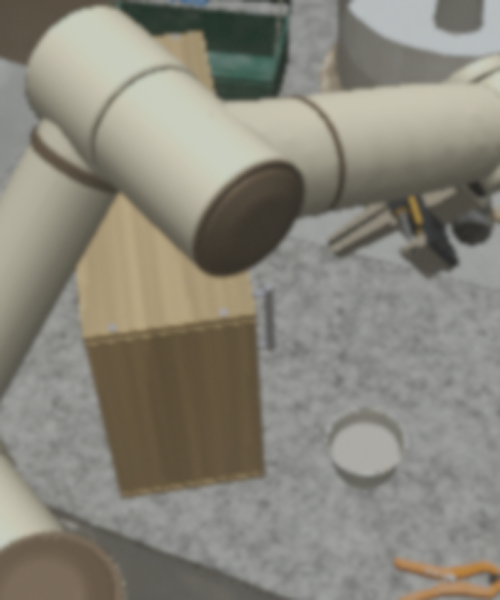

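The pull bar at crop (269, 290–349) is where it should be with the door closed (predicted 286–346), the tub has not moved, and the arm is clear.

```bash
python3 -c "
from rig import bot
print(bot.hand_in())"
```

```text
the job is handed in; nothing more can be done
None
```

The job is handed in: the cup stands released in the left half of the case and the door was slid gently shut. The pull bar's position in the last picture confirms the door is closed; the cup can't be seen under the roof, so its final pose rests on the arm's readings at release.

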